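# Free the jammed caddy from the crate and stand it on the tray

## Task

The little wooden carry caddy has jammed aslant in the storage crate: a spice jar has rolled under one end, and the corners are caught below the rails inside the crate's rim. Take the caddy by its grab bar, turn it level inside the crate so that its corners come clear of the rails, lift it out without dragging or lifting the crate, and set it down gently, upright on the floor of the serving tray, in the free half beside the mug, then let go. The jar stays in the crate, and nothing else is to be knocked or shifted.

Things in the scene. Friction and masses are not known exactly. Their poses are not given: they have to be found in the camera images.
- caddy: pale wooden carry caddy, loose, about 0.4 kg: open box 120 mm long (its x), 96 wide (y), 80 high, grab bar above. Origin: middle of its underside; z up through the bar. Mass centre on z, 50 mm up. At the start it is tilted about 26 degrees about y in the crate: its -x end is down on the crate's floor against the crate's -x end wall, its +x end is propped up on the jar.
- caddy_bar (a point): middle of the caddy's grab bar, 140 mm above the caddy's origin on its z. The bar lies along the caddy's x: 56 mm long, 14 thick (y), 22 high. Two uprights carry it at x = +-20 mm; from its underside it is 49 mm down to the box's rim.
- crate: open mid-brown wooden crate, loose, 2.4 kg, standing on the work surface. Origin: middle of its underside, x along its length, z up. Outside 192 x 130 mm, 130 high. Inside 156 mm long (x -78 to +78), 112 wide (y -56 to +56), floor 8 mm above the origin, walls upright.
- crate_mouth (a point): middle of the crate's mouth, level with its rim, 130 mm above its origin. Inside the rim of each end wall runs a dark rail 11 mm thick and 18 high (112 to 130 mm up), so the mouth is 134 mm long (x) by 112 wide. With its x along the crate's the level caddy passes with 7 mm to spare at each end; tilted more than about 12 degrees it catches under the rails.
- jar: round spice jar, 45 mm thick, 106 long, loose, lying across the crate's floor against its +x end wall, under the raised end of the caddy; its top is about 53 mm above the crate's origin. Origin: middle of its base, z along its axis. It stays in the crate.
- tray: dark wooden serving tray, fixed. Origin: middle of its underside; 190 mm (x) by 280 (y); rim 22 mm high and 8 thick all round; floor 8 mm above the origin, inside 174 x 264 mm. Mug and shaker stand in the half at -y.
- tray_free (a point): middle of the tray's free half, on its floor: tray x = 0, y = +66 mm, z = 8 mm. The free floor there is about 174 mm (x) by 150 mm (y).
- mug: plain white mug in the -y half of the tray, 82 mm across, 97 high, 113 over its handle, which lies along the tray's x; loose. Origin: middle of its outline, handle included, at the underside.
- shaker: salt shaker beside the mug on the tray, 41 mm across, 104 high; loose. Origin: middle of its base.
- bottle: small clear plastic bottle with a white cap standing between crate and tray, 58 mm across, 178 high; loose. Origin: middle of its base.
- candle: candle in a glass near the left edge, 76 mm across, 90 high; loose. Origin: middle of its base.
Mind the look-alikes: they are no part of the job. Leave any blue or pink look-alike of the mug alone.

How it is judged:
By the outcome, as a careful person would: the job done as asked, in the order asked, and still so for the second after the job is handed in, with the robot touching nothing.
It also fails if it takes over 48 s, if anything falls off the work surface, if the arm or the gripper's body presses on something with over 40 N, if the wrist force passes 120 N, or if a joint passes its speed limit or range.

## Robot

A 7-joint arm with a two-finger parallel gripper is mounted at the origin on a cart in front of the work surface, level with it; the furniture and walls round the work are solid. World frame = base frame: x ahead of the robot, y to its left, z up, the work surface at z = 0. Lengths are in m, angles in rad, forces in N, time in s.
With the tool pointing down it reaches from about 0.425 to 0.875 m from the base axis. Payload 8.4 kg.
Tool frame: the origin (TCP) lies on the centre line of the jaws, within the pads' length; the fingertips stand 19 mm ahead of it and the grasp point (between the pads) is the TCP; z points along the fingers, y is the line along which they close (so a half turn about z gives the same grasp; the last joint's range is limited). The gripper opens to 87 mm and grips with 3 to 60 N. Pads are 19 mm wide; open, the fingers measure 117 mm over their backs; the gripper's body (75 mm by 190 mm) begins 51 mm behind the grasp point.
Start: joints at [-1.23, 0.333, 0.04, 1.465, -0.013, 1.343, -0.059], TCP at [0.277, 0.588, 0.242] pointing down, gripper open.
Joint ranges: [-2.58, 2.58], [-0.38, 2.09], [-1.3, 1.39], [0.25, 2.4], [-1.5, 4.64], [0.08, 2.09], [-2.65, 2.65]. Speed limits (rad/s): [2.22, 2.22, 2.79, 2.79, 3.14, 3.14, 3.14].

## Interface

Orientations are given as a unit quaternion [w, x, y, z].
In Python, from cell import robot, capture, get_calibration, ticket gives the robot as it stands.
- The arm moves only by the tool arm_command, never from a script. Its argument "moves" is a list of rows, each a list of 3 entries, a list of its own where there are three numbers: the gripper's target within -1 to 1 (fully open at 1, half-way at 0, shut at -1), then the shift along the tool's x, y, z normalised to -1 to 1, where 1 is 0.025 m, then the turn, a rotation vector about the tool's x, y, z normalised to -1 to 1, where 1 is 180 degrees. A call has 1 to 10 rows; each row shifts and turns the commanded pose from where the row before left it, along the tool's axes as they then stand; what a row does not reach is not made up. A row lasts 1/8 s, in which the tool goes at most 62.5 mm and 10.7 degrees, less where a joint would pass 70% of its speed; a pose out of reach is approached as far as the arm can. A call with a number of a shift or a turn outside -1 to 1 is refused whole. A call with a gripper value outside its range is refused whole. The fingers move at their own pace and stop on an object; "grip_force" is the grip in N (left out, the last holds). Time passes only in rows, so rows that do not move let the fingers close. It gives the time, the measured TCP pose, the force, the opening and the grip force at its end, in the units of the state.
- robot.read_state(): the state, without advancing time (a new reading comes with each control period).
- capture(name): name is "scene" or "top"; returns (picture, depth): 400x640x3 uint8, red, green, blue; 400x640 float32, m along the optical axis (not along the pixel's ray), 0 where there is no reading.
- get_calibration(name): a dict with "fx", "fy", "cx", "cy" (pixels), "R" (3x3) and "t" (3): a world point X has camera coordinates R X + t. Camera axes: x right, y down, z forward; pixel columns grow to the right and rows downward; lengths in m; the calibration is good to about 2 mm. A picture is of the moment at which its call begins. get_calibration takes no time and is no camera call.
- ticket.sign_off(): hands the job in; it is judged then, once.
The state is a dict: "time_s": time; "qpos": joint angles; "qvel": joint speeds; "effort": joint torques, N m; "ee_pos": TCP position; "orientation": TCP orientation; "force": force on the tool from outside, world axes, zero at the start; "wrist_torque": the same for the moment, N m; "gripper_width": opening from 0.0 (shut) to 1.0 (fully open); "finger_force": force on a finger pad.
Only numpy, scipy, OpenCV 4.12 (cv2) and the standard library are available. Lean on these libraries where they do the work, as an engineer would, in place of code of your own. Each camera call takes 0.05 s, during which the arm holds its last target. There are 200 camera calls.

## Working session

There is one attempt and no reset: what is moved stays moved. The work goes in short steps, Python scripts to look and compute and a tool call to move; the robot and the scene stay as the last step left them, time stands still between calls to the robot, and variables do not carry over. Pictures are saved under pics/ and viewed, at most 10 in all, crops included, and the job is handed in when it is done.

Besides the shell and the picture viewer there is one more tool, called after "Request:" as a command line: name --argument value ..., lists and objects as JSON in quotes. arm_command: Moves the arm, as the interface text tells. Scaled input: -1 to 1 covers 0.025 m each way for a shift and 180 degrees each way for a turn. Its arguments: {"type":"object","properties":{"moves":{"type":"array"},"grip_force":{"type":"number"}},"required":["moves"]}

```bash
ls; mkdir -p pics; python3 - <<'E'
from cell import robot,capture,get_calibration
import cv2,numpy as np
for n in("scene","top"):
    p,d=capture(n); cv2.imwrite(f"pics/{n}0.png",p[:,:,::-1]); np.savez(f"{n}0.npz",p=p,d=d)
    c=get_calibration(n); print(n,c)
s=robot.read_state();print(s)
E
```

```text
pics
scene {'fx': 447.1317052323087, 'fy': 447.1317052323087, 'cx': 325.81112933600883, 'cy': 198.17896770121024, 'R': array([[-0.95099228, -0.30921088, -0.00152299],
       [-0.2062733 ,  0.63805691, -0.74184547],
       [ 0.23035845, -0.70517516, -0.67056914]]), 't': array([0.54996842, 0.02716969, 1.74512283])}
top {'fx': 485.71629161588334, 'fy': 485.71629161588334, 'cx': 327.05087133383074, 'cy': 198.9717977085024, 'R': array([[-0.01138291, -0.99991528, -0.00631315],
       [-0.98134242,  0.01238287, -0.19186904],
       [ 0.19193096,  0.00401133, -0.98140023]]), 't': array([0.28826473, 0.52801491, 1.55419633])}
{'time_s': 0.1, 'qpos': array([-1.23022907,  0.33384996,  0.03990178,  1.46616501, -0.01339609,
        1.34328703, -0.05849473]), 'qvel': array([-0.00011444, -0.00159813,  0.00103229, -0.00297214,  0.0005338 ,
       -0.00179408,  0.00048234]), 'effort': array([ 3.62468942e-03, -6.57810259e+01,  1.33936945e+00, -4.04699993e+01,
       -5.97119518e-02,  4.10415803e-02,  1.25339357e-04]), 'ee_pos': array([0.27659815, 0.58778708, 0.24075103]), 'orientation': array([-1.03345255e-04,  2.18133622e-01,  9.75918645e-01, -7.14170419e-04]), 'force': array([-0.04928063, -0.08600801, -1.04806175]), 'wrist_torque': array([-0.06935553, -0.00458314,  0.02419448]), 'finger_force': 0.0, 'gripper_width': 0.9950604254650909}
```

View pics/scene0.png

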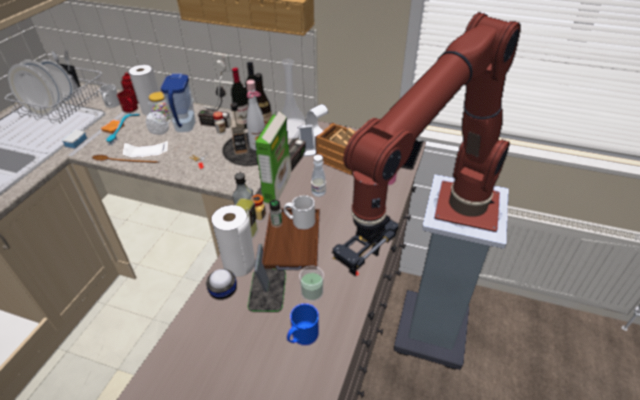

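View pics/top0.png

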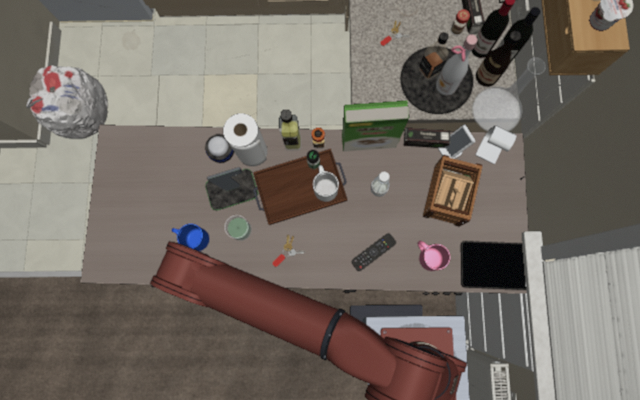

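The top view shows the crate at about (455,190), the tray at (300,187) with its free half on the left near (275,195), the mug at (326,186), the shaker at (313,157) and the bottle at (381,184). Next I'll zoom in on the crate and tray and get their metric positions.

```bash
cat > h.py <<'E'
import numpy as np,cv2
from cell import get_calibration
def cloud(n,d):
    c=get_calibration(n); v,u=np.mgrid[0:400,0:640]
    P=np.stack([(u-c['cx'])/c['fx']*d,(v-c['cy'])/c['fy']*d,d],-1)
    W=(P-c['t'])@c['R']; W[d==0]=np.nan; return W
def ray(n,u,v,z):
    c=get_calibration(n); r=c['R'].T@np.array([(u-c['cx'])/c['fx'],(v-c['cy'])/c['fy'],1]); o=-c['R'].T@c['t']
    return o+r*(z-o[2])/r[2]
E
python3 - <<'E'
import numpy as np,cv2
from h import *
f=np.load('top0.npz');p,d=f['p'],f['d'];W=cloud('top',d)
a=cv2.resize(p[145:235,415:495],None,fx=6.5,fy=6.5,interpolation=cv2.INTER_CUBIC)
f2=np.load('scene0.npz')['p']
b=cv2.resize(p[140:230,245:355],None,fx=5,fy=5,interpolation=cv2.INTER_CUBIC)
c=np.zeros((590,800,3),np.uint8);
a=a[:590,:520];c[:a.shape[0],:a.shape[1]]=a
b=cv2.resize(f2[115:180,310:365],None,fx=5,fy=5,interpolation=cv2.INTER_CUBIC);c[:b.shape[0],522:522+b.shape[1]]=b[:, :278]
cv2.imwrite('pics/crop1.png',c[:,:,::-1])
z=W[...,2]
def box(m,name):
    m=cv2.morphologyEx(m.astype(np.uint8),cv2.MORPH_OPEN,np.ones((2,2)))
    n,l,s,_=cv2.connectedComponentsWithStats(m)
    for i in range(1,n):
        if s[i,4]<15: continue
        q=W[l==i]; r=cv2.minAreaRect(q[:,:2].astype(np.float32)*1000)
        print(name,s[i].tolist(),np.round(r[0]),np.round(r[1]),round(r[2],1),'z',np.round(np.percentile(q[:,2],[5,50,95]),3))
roi=np.zeros(z.shape,bool);roi[145:235,415:495]=1
box(roi&(z>.122)&(z<.142),'rim'); box(roi&(z>.148),'bar')
roi[:]=0;roi[140:235,245:360]=1
box(roi&(z>.012)&(z<.035),'trayrim');box(roi&(z>.003)&(z<.035),'tray');box(roi&(z>.06),'tall')
roi[:]=0;roi[160:205,360:400]=1; box(roi&(z>.05),'bottle')
print(np.round(z[165:215:3,430:482:3]*1000).tolist())
E
```

```text
rim [431, 155, 53, 67, 894] [ 559. -163.] [145. 253.] 64.1 z [nan nan nan]
rim [445, 175, 30, 10, 92] [ 579. -143.] [101.  30.] 73.5 z [0.056 0.128 0.135]
bar [452, 191, 9, 19, 95] [ 514. -132.] [16. 96.] 44.8 z [nan nan nan]
trayrim [315, 146, 9, 3, 19] [723. 308.] [28.  4.] 88.1 z [-0.005  0.014  0.025]
trayrim [320, 149, 28, 39, 190] [651. 249.] [144.  44.] 31.9 z [nan nan nan]
trayrim [255, 157, 53, 68, 373] [573. 415.] [185. 186.] 17.4 z [nan nan nan]
trayrim [317, 179, 21, 17, 221] [573. 280.] [75. 64.] 18.1 z [0.01  0.018 0.104]
trayrim [280, 189, 69, 33, 220] [504. 323.] [ 38. 247.] 26.2 z [nan nan nan]
tray [314, 145, 13, 4, 32] [724. 304.] [11. 43.] 10.6 z [-0.003  0.005  0.024]
tray [291, 147, 12, 4, 27] [717. 385.] [11. 40.] 15.2 z [-0.001  0.004  0.015]
tray [246, 149, 103, 78, 3809] [610. 389.] [216. 341.] 25.5 z [nan nan nan]
tray [343, 148, 18, 4, 45] [714. 195.] [ 7. 60.] 1.7 z [-0.003  0.009  0.02 ]
tray [259, 158, 9, 8, 30] [675. 500.] [ 9. 35.] 38.2 z [-0.003  0.004  0.018]
tray [250, 164, 8, 4, 24] [660. 534.] [ 7. 25.] 18.7 z [nan nan nan]
tray [317, 179, 21, 17
[... 2002 characters left out ...]
9.0, 131.0, 86.0, 21.0, 28.0, 27.0, 58.0, 97.0, 173.0, 175.0, 31.0, 61.0, 99.0, 84.0, 123.0, 129.0, -4.0, -5.0], [89.0, 136.0, 80.0, 24.0, 21.0, 30.0, nan, 125.0, 165.0, 166.0, 29.0, 75.0, 99.0, 81.0, 133.0, 2.0, 1.0, 2.0], [110.0, 136.0, 132.0, 128.0, 29.0, 36.0, 90.0, 143.0, 165.0, 20.0, 39.0, 82.0, 56.0, 104.0, 132.0, 5.0, 1.0, -5.0], [125.0, 132.0, 128.0, 125.0, 128.0, 132.0, 130.0, 150.0, 164.0, 18.0, 48.0, 88.0, 68.0, 111.0, 133.0, -5.0, -2.0, -7.0], [128.0, 131.0, 128.0, 129.0, 129.0, 132.0, 128.0, 125.0, 128.0, 128.0, 128.0, 126.0, 83.0, 112.0, 126.0, 2.0, -0.0, 0.0], [86.0, 99.0, 79.0, 92.0, 110.0, 114.0, 134.0, 138.0, 130.0, 131.0, 129.0, 124.0, 128.0, 129.0, -0.0, 1.0, 2.0, -4.0]]
```

View pics/crop1.png

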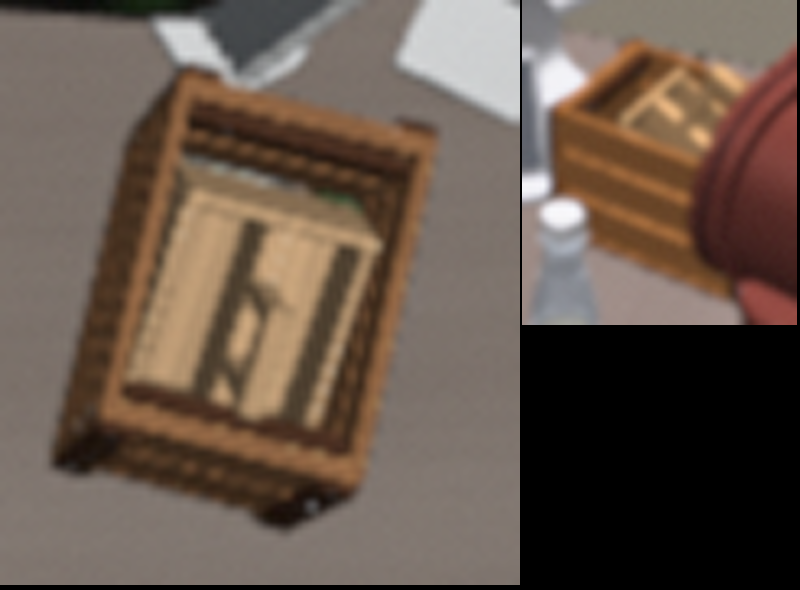

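The crop shows the crate yawed roughly -13°, the caddy with its low end toward the robot (bottom of the crop), and the bar running roughly along image (457,192)→(454,207). Now the fits.

```bash
python3 - <<'E'
import numpy as np,cv2
from h import *
f=np.load('top0.npz');p,d=f['p'],f['d'];W=cloud('top',d);z=np.nan_to_num(W[...,2],nan=-1)
print('hand corners',[np.round(ray('top',*c,.13),3)[:2].tolist() for c in [(443.5,156.5),(481.9,165),(470.4,220.4),(431.2,210.4)]])
roi=np.zeros(z.shape,bool);roi[153:225,425:490]=1
m=(roi&(z>.121)&(z<.141)).astype(np.uint8)
n,l,s,_=cv2.connectedComponentsWithStats(m); i=1+np.argmax(s[1:,4]); v,u=np.nonzero(l==i)
q=np.array([ray('top',a,b,.13)[:2] for a,b in zip(u,v)],np.float32)*1000
print('crate',s[i],cv2.minAreaRect(q), np.round(cv2.boxPoints(cv2.minAreaRect(q))))
roi[:]=0;roi[186:212,448:462]=1
for lo in(.148,.155):
    q=W[roi&(z>lo)&(z<.2)];c=q.mean(0);_,S,V=np.linalg.svd(q-c);print('bar',len(q),c.round(4),V[0].round(3),np.ptp((q-c)@V[0]),np.ptp((q-c)@V[1]))
# tray
hsv=cv2.cvtColor(p,cv2.COLOR_RGB2HSV);print('hsv tray',hsv[200,285],hsv[170,285],'table',hsv[240,330],'rim',hsv[187,258])
for (u,v,k) in[(300,187,0)]:
    roi[:]=0;roi[143:228,245:352]=1
    m=(roi&(hsv[...,1]>hsv[200,285,1]*.75)&(hsv[...,2]<130)&(z<.04)).astype(np.uint8)
    m=cv2.morphologyEx(m,cv2.MORPH_OPEN,np.ones((3,3)))
    n,l,s,_=cv2.connectedComponentsWithStats(m); i=1+np.argmax(s[1:,4]); v,u=np.nonzero(l==i)
    q=np.array([ray('top',a,b,.022)[:2] for a,b in zip(u,v)],np.float32)*1000
    print('tray',s[i],cv2.minAreaRect(q),np.round(cv2.boxPoints(cv2.minAreaRect(q))))
for nm,(u,v),h in[('mug',(326,184),.097),('shaker',(313,155),.104),('bottlecap',(384,176),.178),('candle',(237,226),.09)]:
    print(nm,ray('top',u,v,h).round(3),hsv[v,u])
o=p.copy();o[l==i]=(0,255,0);o=cv2.resize(o[135:240,225:400],None,fx=4.5,fy=4.5,interpolation=cv2.INTER_CUBIC);cv2.imwrite('pics/tray1.png',o[:,:,::-1])
E
```

```text
hand corners [[0.65, -0.092], [0.62, -0.212], [0.443, -0.164], [0.476, -0.043]]
crate [430 154  53  68 932] ((549.4368286132812, -125.48400115966797), (131.35096740722656, 193.41995239257812), 73.91299438476562) [[ 438. -162.]
 [ 624. -215.]
 [ 661.  -89.]
 [ 475.  -36.]]
bar 98 [ 0.5029 -0.1114  0.1674] [-0.928  0.268 -0.26 ] 0.057377519054375686 0.035870445746620086
bar 91 [ 0.5032 -0.1116  0.1686] [-0.935  0.242 -0.26 ] 0.056396707971170926 0.030075012737471513
hsv tray [ 10 133  86] [ 11 137  84] table [ 13  35 130] rim [  9 139  64]Traceback (most recent call last):
  File "<stdin>", line 20, in <module>
  File "h.py", line 8, in ray
    c=get_calibration(n); r=c['R'].T@np.array([(u-c['cx'])/c['fx'],(v-c['cy'])/c['fy'],1]); o=-c['R'].T@c['t']
ValueError: time passes only in moves, steps and waits
```

```bash
python3 - <<'E'
s=open('h.py').read().replace("from cell import get_calibration","from cell import get_calibration as _g\nfrom functools import lru_cache\nget_calibration=lru_cache(None)(_g)")
open('h.py','w').write(s)
E
python3 - <<'E'
import numpy as np,cv2
from h import *
f=np.load('top0.npz');p,d=f['p'],f['d'];W=cloud('top',d);z=np.nan_to_num(W[...,2],nan=-1)
hsv=cv2.cvtColor(p,cv2.COLOR_RGB2HSV)
roi=np.zeros(z.shape,bool);roi[143:228,245:352]=1
m=(roi&(hsv[...,1]>95)&(hsv[...,2]<130)&(z<.04)).astype(np.uint8)
m=cv2.morphologyEx(m,cv2.MORPH_OPEN,np.ones((3,3)))
n,l,s,_=cv2.connectedComponentsWithStats(m); i=1+np.argmax(s[1:,4]); v,u=np.nonzero(l==i)
q=np.array([ray('top',a,b,.022)[:2] for a,b in zip(u,v)],np.float32)*1000
print('tray',s[i],cv2.minAreaRect(q),np.round(cv2.boxPoints(cv2.minAreaRect(q))))
for nm,(u,v),h in[('mug',(326,184),.097),('shaker',(313,155),.104),('bottlecap',(384,176),.178),('candle',(237,226),.09)]:
    print(nm,ray('top',u,v,h).round(3),hsv[v,u])
g=W[120:260,200:500].reshape(-1,3);g=g[(g[:,2]>.15)&(g[:,2]<.5)]
b=np.round(g/.04)*.04;k=np.unique(b[:,:2],axis=0)
print([(*np.round(c,2),round(float(g[(b[:,:2]==c).all(1),2].max()),2),int((b[:,:2]==c).all(1).sum())) for c in k if (b[:,:2]==c).all(1).sum()>8])
o=p.copy();o[l==i]=(0,255,0);o=cv2.resize(o[135:240,225:400],None,fx=4.5,fy=4.5,interpolation=cv2.INTER_CUBIC);cv2.imwrite('pics/tray1.png',o[:,:,::-1])
E
```

```text
tray [ 254  157   93   67 3201] ((583.802734375, 374.37786865234375), (188.85830688476562, 275.326416015625), 16.903440475463867) [[453. 479.]
 [533. 215.]
 [714. 270.]
 [634. 534.]]
mug [0.572 0.285 0.097] [ 10   4 197]
shaker [0.668 0.326 0.104] [67 89 63]
bottlecap [0.576 0.106 0.178] [ 90   1 214]
candle [0.44  0.571 0.09 ] [ 61  43 130]
[(np.float64(0.48), np.float64(-0.12), 0.18, 40), (np.float64(0.52), np.float64(-0.12), 0.19, 54), (np.float64(0.56), np.float64(0.08), 0.18, 27), (np.float64(0.56), np.float64(0.12), 0.19, 56), (np.float64(0.6), np.float64(0.12), 0.18, 24), (np.float64(0.6), np.float64(0.56), 0.16, 33), (np.float64(0.6), np.float64(0.6), 0.16, 50), (np.float64(0.6), np.float64(0.64), 0.17, 40), (np.float64(0.68), np.float64(0.48), 0.23, 74), (np.float64(0.68), np.float64(0.52), 0.24, 250), (np.float64(0.68), np.float64(0.56), 0.24, 196), (np.float64(0.68), np.float64(0.6), 0.24, 14), (np.float64(0.72), np.float64(0.04), 0.27, 87), (np.float64(0.72), np.float64(0.08), 0.29, 186), (np.float64(0.72), np.float64(0.12), 0.29, 193), (np.float64(0.72), np.float64(0.16), 0.29, 216), (np.float64(0.72), np.float64(0.2), 0.3, 222), (np.float64(0.72), np.float64(0.24), 0.29, 52), (np.float64(0.72), np.float64(0.36), 0.22, 48), (np.float64(0.72), np.float64(0.4), 0.27, 218), (np.float64(0.72), np.float64(0.44), 0.21, 20), (np.float64(0.72), np.float64(0.48), 0.23, 80), (np.float64(0.72), np.float64(0.52), 0.23, 130), (np.float64(0.72), np.float64(0.56), 0.23, 187), (np.float64(0.72), np.float64(0.6), 0.23, 48), (np.float64(0.76), np.float64(0.36), 0.22, 19), (np.float64(0.76), np.float64(0.44), 0.21, 9), (np.float64(0.76), np.float64(0.52), 0.23, 23), (np.float64(0.76), np.float64(0.56), 0.23, 28)]
```

View pics/tray1.png

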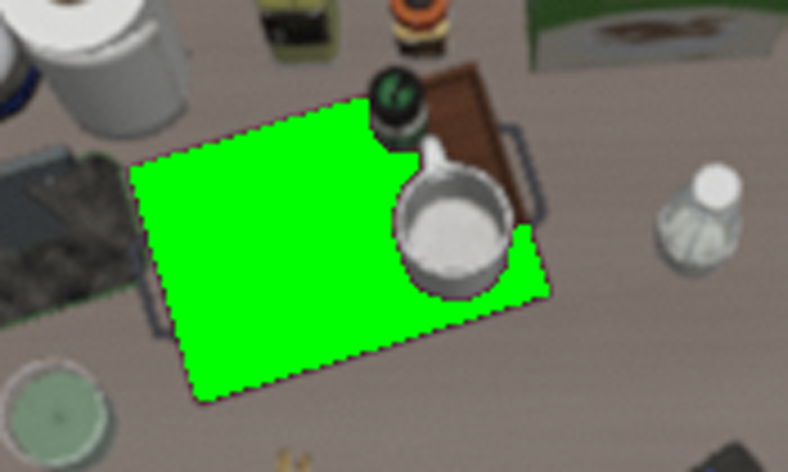

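The green mask covers the tray well, so I take the tray at yaw 16.9° and tray_free at about (0.565, 0.436). The bar centre is about (0.501, -0.1115, 0.160), and the crate is at (0.5495, -0.1255) with yaw -16.1°.

```bash
cat >> h.py <<'E'
from scipy.spatial.transform import Rotation as Rn, Slerp
def tool(yaw,tilt):  # tool aligned with caddy of given yaw (deg), tilted (deg) -x end down
    C=Rn.from_euler('ZY',[yaw,-tilt],degrees=True).as_matrix()
    return Rn.from_matrix(np.stack([-C[:,0],C[:,1],-C[:,2]],1))
def q2R(q): return Rn.from_quat([q[1],q[2],q[3],q[0]])
def plan(wps,p,R):
    """rows between waypoints (pos,Rot,n) from (p,R)"""
    p=np.array(p)
    for q,Q,n in wps:
        q=np.array(q); sl=Slerp([0,1],Rn.concatenate([R,Q])); p0=p
        a=[sl((k)/n) for k in range(n+1)]
        print('--',n)
        for k in range(n):
            sh=a[k].inv().apply((q-p0)/n)/.025; tr=(a[k].inv()*a[k+1]).as_rotvec()/np.pi
            if k in(0,n//2,n-1): print(k,sh.round(2).tolist(),tr.round(3).tolist())
        p,R=q,Q
E
python3 - <<'E'
from h import *
from cell import robot
s=robot.read_state();R=q2R(s['orientation'])
A=(.50,.25,.36);P=(.501,-.1115,.26)
plan([(A,tool(-16.1,0),18),(P,tool(-16.1,26),16)],s['ee_pos'],R)
E
```

```text
-- 18
0 [-0.77, -0.47, -0.26] [-0.0, -0.0, -0.003]
9 [-0.73, -0.53, -0.26] [-0.0, -0.0, -0.003]
17 [-0.69, -0.58, -0.26] [-0.0, -0.0, -0.003]
-- 16
0 [-0.25, -0.87, 0.25] [-0.0, -0.009, 0.0]
8 [-0.19, -0.87, 0.3] [0.0, -0.009, -0.0]
15 [-0.13, -0.87, 0.33] [0.0, -0.009, 0.0]
```

Request:
arm_command --moves '[[1,[-0.76,-0.48,-0.26],[0,0,-0.003]],[1,[-0.76,-0.48,-0.26],[0,0,-0.003]],[1,[-0.76,-0.48,-0.26],[0,0,-0.003]],[1,[-0.75,-0.5,-0.26],[0,0,-0.003]],[1,[-0.75,-0.5,-0.26],[0,0,-0.003]],[1,[-0.75,-0.5,-0.26],[0,0,-0.003]],[1,[-0.74,-0.52,-0.26],[0,0,-0.003]],[1,[-0.74,-0.52,-0.26],[0,0,-0.003]],[1,[-0.73,-0.53,-0.26],[0,0,-0.003]],[1,[-0.73,-0.53,-0.26],[0,0,-0.003]]]'

```text
time_s: 1.35
ee_pos: [0.4004, 0.3988, 0.3064]
orientation: [-0.0, 0.172, 0.985, -0.0]
force: [-0.2, 1.0, 0.6]
gripper_width: 0.999
finger_force: 0.0
```

Request:
arm_command --moves '[[1,[-0.72,-0.54,-0.26],[0,0,-0.003]],[1,[-0.72,-0.54,-0.26],[0,0,-0.003]],[1,[-0.71,-0.55,-0.26],[0,0,-0.003]],[1,[-0.71,-0.55,-0.26],[0,0,-0.003]],[1,[-0.7,-0.56,-0.26],[0,0,-0.003]],[1,[-0.7,-0.57,-0.26],[0,0,-0.003]],[1,[-0.69,-0.58,-0.26],[0,0,-0.003]],[1,[-0.69,-0.58,-0.26],[0,0,-0.003]]]'

```text
time_s: 2.35
ee_pos: [0.5002, 0.2491, 0.3584]
orientation: [-0.0, 0.135, 0.991, -0.0]
force: [-0.7, -1.0, 1.1]
gripper_width: 0.996
finger_force: 0.0
```

Request:
arm_command --moves '[[1,[-0.25,-0.87,0.25],[0,-0.009,0]],[1,[-0.25,-0.87,0.25],[0,-0.009,0]],[1,[-0.24,-0.87,0.26],[0,-0.009,0]],[1,[-0.23,-0.87,0.27],[0,-0.009,0]],[1,[-0.22,-0.87,0.27],[0,-0.009,0]],[1,[-0.22,-0.87,0.28],[0,-0.009,0]],[1,[-0.21,-0.87,0.28],[0,-0.009,0]],[1,[-0.2,-0.87,0.29],[0,-0.009,0]],[1,[-0.19,-0.87,0.3],[0,-0.009,0]],[1,[-0.18,-0.87,0.3],[0,-0.009,0]]]'

```text
time_s: 3.6
ee_pos: [0.5026, 0.0226, 0.2966]
orientation: [0.14, 0.133, 0.981, -0.019]
force: [-0.0, 0.6, 0.5]
gripper_width: 0.998
finger_force: 0.0
```

Request:
arm_command --moves '[[1,[-0.17,-0.87,0.31],[0,-0.009,0]],[1,[-0.16,-0.87,0.31],[0,-0.009,0]],[1,[-0.15,-0.87,0.32],[0,-0.009,0]],[1,[-0.15,-0.87,0.32],[0,-0.009,0]],[1,[-0.14,-0.87,0.33],[0,-0.009,0]],[1,[-0.13,-0.87,0.33],[0,-0.009,0]],[1,[0,0,0],[0,0,0]],[1,[0,0,0],[0,0,0]]]'

```text
time_s: 4.6
ee_pos: [0.5045, -0.1118, 0.26]
orientation: [0.222, 0.131, 0.966, -0.03]
force: [-0.3, 0.8, -0.8]
gripper_width: 0.999
finger_force: 0.0
```

```bash
python3 - <<'E'
from h import *
from cell import robot,capture
s=robot.read_state();R=q2R(s['orientation']);print(s['time_s'],s['ee_pos'],s['qpos'].round(2))
T=tool(-16.1,26);print('err deg',np.degrees((T.inv()*R).as_rotvec()).round(2))
G=(.501,-.1115,.160);plan([(G,T,8)],s['ee_pos'],R)
p,d=capture('scene');cv2.imwrite('pics/s1.png',cv2.resize(p[110:200,290:390],None,fx=6,fy=6,interpolation=cv2.INTER_CUBIC)[:,:,::-1])
E
```

```text
4.6 [ 0.50452777 -0.11184191  0.25999202] [-0.53 -0.35  0.49  2.13  0.37  0.91  1.1 ]
err deg [-0.29  0.09 -0.57]
-- 8
0 [0.23, -0.0, 0.44] [0.0, -0.0, 0.0]
4 [0.23, -0.0, 0.44] [0.0, -0.0, 0.0]
7 [0.23, -0.0, 0.44] [0.0, -0.0, 0.0]
```

View pics/s1.png

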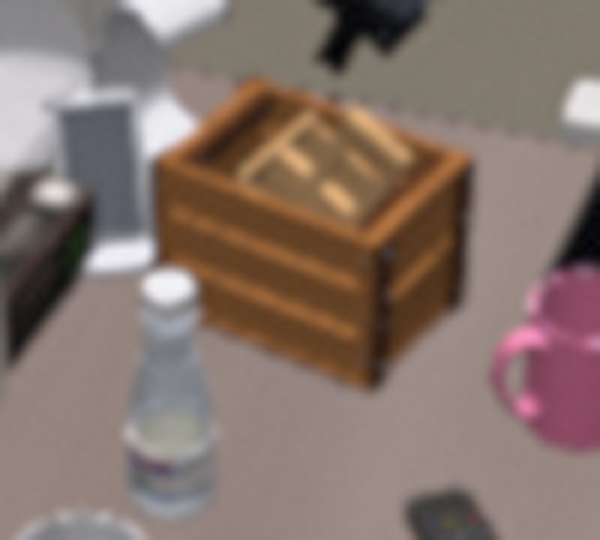

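The view shows the gripper (tip at crop (330,60)) above the crate. The bar and the boards of the tilted caddy are visible inside, nothing has been disturbed, and I can descend.

Request:
arm_command --moves '[[1,[0.22,0,0.44],[0,0,0]],[1,[0.22,0,0.44],[0,0,0]],[1,[0.22,0,0.44],[0,0,0]],[1,[0.22,0,0.44],[0,0,0]],[1,[0.22,0,0.44],[0,0,0]]]'

```text
time_s: 5.28
ee_pos: [0.5037, -0.1123, 0.1974]
orientation: [0.222, 0.131, 0.966, -0.03]
force: [0.1, 0.2, -0.4]
gripper_width: 1.003
finger_force: 0.0
```

```bash
python3 - <<'E'
from h import *
from cell import robot
s=robot.read_state();R=q2R(s['orientation']);print(s['time_s'],s['ee_pos'],s['qpos'].round(3),s['force'].round(1))
T=tool(-16.1,26);print('err deg',np.degrees((T.inv()*R).as_rotvec()).round(2))
plan([((.501,-.1115,.160),T,3)],s['ee_pos'],R)
E
```

```text
5.275 [ 0.50369213 -0.11229344  0.19735757] [-0.534 -0.288  0.528  2.227  0.38   0.755  1.083] [ 0.1  0.2 -0.4]
err deg [-0.26  0.1  -0.56]
-- 3
0 [0.25, 0.0, 0.43] [0.0, -0.0, 0.001]
1 [0.25, 0.0, 0.43] [0.0, -0.0, 0.001]
2 [0.25, 0.0, 0.43] [0.0, -0.0, 0.001]
```

Request:
arm_command --moves '[[1,[0.25,0,0.43],[0,0,0.001]],[1,[0.25,0,0.43],[0,0,0.001]],[1,[0.25,0,0.43],[0,0,0.001]],[0.2,[0,0,0],[0,0,0]],[-0.3,[0,0,0],[0,0,0]],[-0.6,[0,0,0],[0,0,0]]]' --grip_force 8

```text
time_s: 6.02
ee_pos: [0.5016, -0.1115, 0.1617]
orientation: [0.223, 0.136, 0.965, -0.029]
force: [-0.1, 0.4, 1.4]
gripper_width: 0.74
finger_force: 0.0
```

Request:
arm_command --moves '[[-1,[0,0,0],[0,0,0]],[-1,[0,0,0],[0,0,0]],[-1,[0,0,0],[0,0,0]],[-1,[0,0,0],[0,0,0]]]' --grip_force 8

```text
time_s: 6.52
ee_pos: [0.5012, -0.1115, 0.1612]
orientation: [0.222, 0.136, 0.965, -0.029]
force: [-0.4, -0.6, -0.7]
gripper_width: 0.286
finger_force: 0.0
```

```bash
python3 - <<'E'
from h import *
from cell import robot,capture
s=robot.read_state();print(s)
p,d=capture('scene');cv2.imwrite('pics/s2.png',cv2.resize(p[110:200,290:390],None,fx=6,fy=6,interpolation=cv2.INTER_CUBIC)[:,:,::-1])
E
```

```text
{'time_s': 6.525, 'qpos': array([-0.53300904, -0.24374654,  0.54635917,  2.27863054,  0.38156287,
        0.66058836,  1.06525114]), 'qvel': array([ 0.00044395, -0.00143468,  0.00017687, -0.00112432,  0.00038791,
        0.00065189,  0.00103057]), 'effort': array([ 9.88822176e-04, -1.45512548e+01, -4.93860438e+00, -3.86845601e+01,
        8.10658950e-01, -2.29007542e+00,  1.58066663e-02]), 'ee_pos': array([ 0.50118149, -0.11145419,  0.16118623]), 'orientation': array([ 0.22238528,  0.13577837,  0.96501742, -0.02916162]), 'force': array([-0.37359671, -0.60799906, -0.70251699]), 'wrist_torque': array([ 0.10834259,  0.46699944, -0.01513904]), 'finger_force': 0.0, 'gripper_width': 0.2861189554416094}
```

View pics/s2.png

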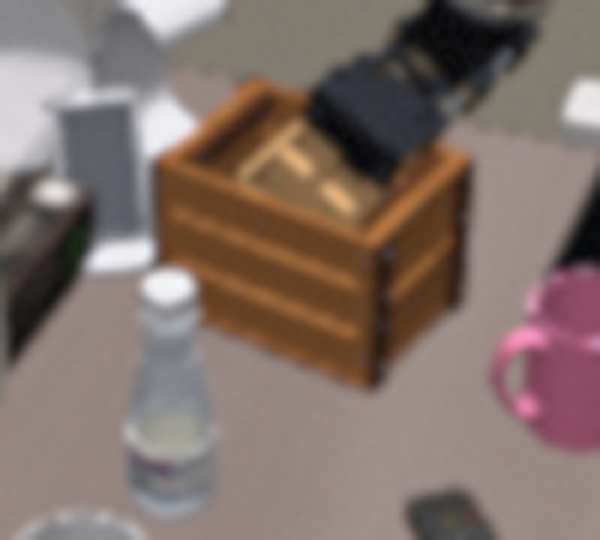

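The gripper straddles the bar (crop ~(380,110)) and the crate hasn't moved. I'll finish closing.

Request:
arm_command --moves '[[-1,[0,0,0],[0,0,0]],[-1,[0,0,0],[0,0,0]],[-1,[0,0,0],[0,0,0]]]' --grip_force 8

```text
time_s: 6.95
ee_pos: [0.5011, -0.1116, 0.1611]
orientation: [0.222, 0.136, 0.965, -0.029]
force: [-0.2, -1.2, 0.8]
gripper_width: 0.158
finger_force: 8.0
```

Request:
arm_command --moves '[[-1,[0,0,0],[0,0,0]],[-1,[0,0,0],[0,0,0]]]' --grip_force 45

```text
time_s: 7.2
ee_pos: [0.5012, -0.1115, 0.1612]
orientation: [0.222, 0.136, 0.965, -0.029]
force: [-0.3, -1.5, -0.1]
gripper_width: 0.156
finger_force: 45.0
```

```bash
cat > lev.py <<'E'
from h import *
from cell import robot
s=robot.read_state();R=q2R(s['orientation']);print(s['time_s'],s['ee_pos'].round(4),s['force'].round(1),s['wrist_torque'].round(2),s['gripper_width'],s['finger_force'])
print('euler now tilt',np.degrees((tool(-16.1,0).inv()*R).as_rotvec()).round(2))
yaw=np.radians(-16.1);C=np.array([.5495,-.1255,0])
def bar(ox,oz,t):
    a=np.radians(t);x=ox-140*np.sin(a);z=oz+140*np.cos(a)
    return C+np.array([x*np.cos(yaw),x*np.sin(yaw),z])/1000
off=np.array(s['ee_pos'])-bar(11,34.3,26);print('off',off.round(4))
W=[(11,38,24,2),(11,42,20,3),(11,46,15,3),(11,51,10,3),(10,57,5,3),(8,63,0,3),(0,67,0,3)]
for w in W: print(w,(bar(*w[:3])+off).round(4))
plan([(bar(*w[:3])+off,tool(-16.1,w[2]),w[3]) for w in W],s['ee_pos'],R)
E
python3 lev.py
```

```text
7.2 [ 0.5012 -0.1115  0.1612] [-0.3 -1.5 -0.1] [-0.09  0.55 -0.19] 0.1558216779212677 44.99326824210584
euler now tilt [ -0.26 -25.92  -0.08]
off [0.0001 0.     0.001 ]
(11, 38, 24, 2) [ 0.5054 -0.1127  0.1669]
(11, 42, 20, 3) [ 0.5141 -0.1153  0.1746]
(11, 46, 15, 3) [ 0.5253 -0.1185  0.1823]
(11, 51, 10, 3) [ 0.5368 -0.1218  0.1899]
(10, 57, 5, 3) [ 0.5475 -0.1249  0.1975]
(8, 63, 0, 3) [ 0.5573 -0.1277  0.204 ]
(0, 67, 0, 3) [ 0.5496 -0.1255  0.208 ]
-- 2
0 [-0.13, 0.0, -0.06] [0.001, 0.005, 0.0]
1 [-0.13, 0.0, -0.07] [0.001, 0.005, 0.0]
-- 3
0 [-0.15, -0.0, -0.04] [-0.0, 0.007, -0.0]
1 [-0.15, -0.0, -0.05] [-0.0, 0.007, 0.0]
2 [-0.15, -0.0, -0.05] [0.0, 0.007, 0.0]
-- 3
0 [-0.18, 0.0, -0.04] [0.0, 0.009, 0.0]
1 [-0.18, 0.0, -0.05] [-0.0, 0.009, 0.0]
2 [-0.18, 0.0, -0.05] [0.0, 0.009, 0.0]
-- 3
0 [-0.18, -0.0, -0.06] [0.0, 0.009, -0.0]
1 [-0.18, -0.0, -0.06] [0.0, 0.009, 0.0]
2 [-0.18, 0.0, -0.07] [0.0, 0.009, 0.0]
-- 3
0 [-0.16, -0.0, -0.07] [0.0, 0.009, 0.0]
1 [-0.16, -0.0, -0.08] [0.0, 0.009, -0.0]
2 [-0.16, -0.0, -0.08] [-0.0, 0.009, 0.0]
-- 3
0 [-0.14, 0.0, -0.07] [0.0, 0.009, -0.0]
1 [-0.14, 0.0, -0.08] [0.0, 0.009, 0.0]
2 [-0.14, 0.0, -0.08] [0.0, 0.009, 0.0]
-- 3
0 [0.11, -0.0, -0.05] [0.0, 0.0, 0.0]
1 [0.11, -0.0, -0.05] [0.0, 0.0, 0.0]
2 [0.11, -0.0, -0.05] [0.0, 0.0, 0.0]
```

Request:
arm_command --moves '[[-1,[-0.13,0,-0.07],[0,0.005,0]],[-1,[-0.13,0,-0.07],[0,0.006,0]],[-1,[-0.15,0,-0.05],[0,0.007,0]],[-1,[-0.15,0,-0.05],[0,0.007,0]],[-1,[-0.15,0,-0.05],[0,0.008,0]],[-1,[-0.18,0,-0.05],[0,0.009,0]],[-1,[-0.18,0,-0.05],[0,0.009,0]],[-1,[-0.18,0,-0.05],[0,0.009,0]]]' --grip_force 45

```text
time_s: 8.2
ee_pos: [0.5255, -0.1184, 0.183]
orientation: [0.13, 0.138, 0.982, -0.016]
force: [0.6, 0.5, -3.8]
gripper_width: 0.153
finger_force: 45.0
```

```bash
python3 - <<'E'
exec(open('lev.py').read().split('off=')[0])
off=np.array([.0001,0,.001])
print('want',bar(11,46,15)+off)
p,_=__import__('cell').capture('scene');cv2.imwrite('pics/s3.png',cv2.resize(p[110:200,290:390],None,fx=6,fy=6,interpolation=cv2.INTER_CUBIC)[:,:,::-1])
W=[(11,51,10,3),(10,57,5,3),(8,63,0,3)]
plan([(bar(*w[:3])+off,tool(-16.1,w[2]),w[3]) for w in W],s['ee_pos'],R)
E
```

```text
8.2 [ 0.5255 -0.1184  0.183 ] [ 0.6  0.5 -3.8] [0.2  0.56 0.03] 0.15295294106371773 44.973547188565135
euler now tilt [ -0.25 -15.03  -0.12]
want [ 0.52535506 -0.11850206  0.18222962]
-- 3
0 [-0.18, -0.0, -0.05] [0.0, 0.009, 0.0]
1 [-0.17, -0.0, -0.05] [0.0, 0.009, 0.0]
2 [-0.17, -0.0, -0.06] [0.0, 0.009, 0.0]
-- 3
0 [-0.16, -0.0, -0.07] [0.0, 0.009, 0.0]
1 [-0.16, -0.0, -0.08] [0.0, 0.009, -0.0]
2 [-0.16, -0.0, -0.08] [-0.0, 0.009, 0.0]
-- 3
0 [-0.14, 0.0, -0.07] [0.0, 0.009, -0.0]
1 [-0.14, 0.0, -0.08] [0.0, 0.009, 0.0]
2 [-0.14, 0.0, -0.08] [0.0, 0.009, 0.0]
```

View pics/s3.png

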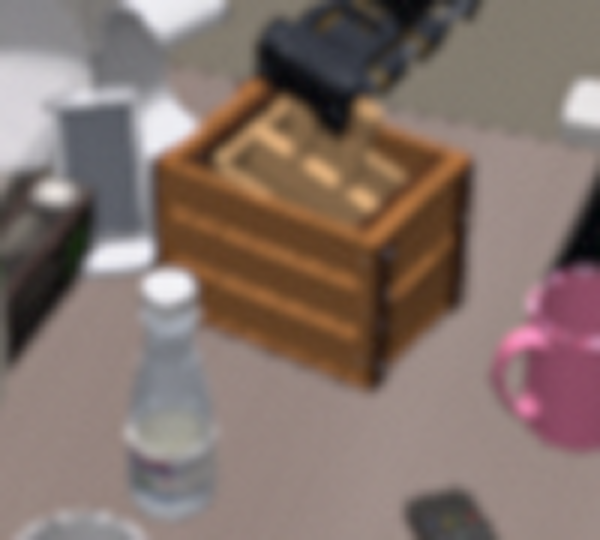

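The caddy is turning with the gripper. The force equals its weight alone (3.8 N) and the crate hasn't moved (front corner still at crop (380,245)).

Request:
arm_command --moves '[[-1,[-0.18,0,-0.05],[0,0.009,0]],[-1,[-0.17,0,-0.06],[0,0.009,0]],[-1,[-0.17,0,-0.06],[0,0.01,0]],[-1,[-0.16,0,-0.08],[0,0.009,0]],[-1,[-0.16,0,-0.08],[0,0.009,0]],[-1,[-0.16,0,-0.08],[0,0.009,0]],[-1,[-0.14,0,-0.08],[0,0.009,0]],[-1,[-0.14,0,-0.08],[0,0.009,0]],[-1,[-0.14,0,-0.08],[0.001,0.01,0.001]]]'

```text
time_s: 9.38
ee_pos: [0.5565, -0.1271, 0.2042]
orientation: [0.0, 0.14, 0.99, 0.001]
force: [-3.5, 0.9, -1.3]
gripper_width: 0.158
finger_force: 45.0
```

Request:
arm_command --moves '[[-1,[0.11,0,-0.06],[0,0,0]],[-1,[0.11,0,-0.06],[0,0,0]],[-1,[0.11,0,-0.06],[0,0,0]],[-1,[0,0,0],[0,0,0]]]'

```text
time_s: 9.88
ee_pos: [0.5484, -0.125, 0.209]
orientation: [0.002, 0.14, 0.99, 0.001]
force: [0.3, 0.6, -3.5]
gripper_width: 0.156
finger_force: 45.0
```

```bash
python3 - <<'E'
exec(open('lev.py').read().split('off=')[0])
from cell import capture
print('want',bar(0,67,0))
p,_=capture('scene');q,d=capture('top')
a=cv2.resize(p[110:200,290:390],None,fx=4,fy=4,interpolation=cv2.INTER_CUBIC);b=cv2.resize(q[145:235,415:505],None,fx=4,fy=4,interpolation=cv2.INTER_CUBIC)
cv2.imwrite('pics/s4.png',np.hstack([a,b])[:,:,::-1])
E
```

```text
9.875 [ 0.5484 -0.125   0.209 ] [ 0.3  0.6 -3.5] [-0.03  0.09 -0.  ] 0.15589617409210957 44.97288680635393
euler now tilt [-0.11 -0.22  0.04]
want [ 0.5495 -0.1255  0.207 ]
```

View pics/s4.png

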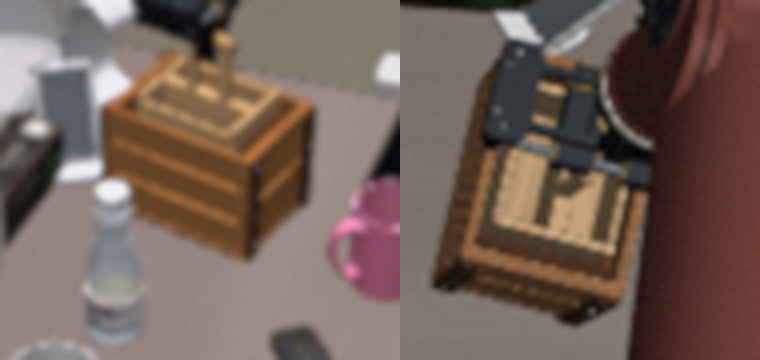

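The caddy now sits level in the mouth with its rim above the crate's rim. I'm lifting straight up, slowly at first.

Request:
arm_command --moves '[[-1,[-0.02,0,-0.3],[0,0.001,0]],[-1,[-0.02,0,-0.4],[0,0,0]],[-1,[0,0,-0.5],[0,0,0]]]'

```text
time_s: 10.35
ee_pos: [0.5497, -0.1256, 0.2396]
orientation: [0.0, 0.141, 0.99, 0.0]
force: [-0.2, 0.7, -4.1]
gripper_width: 0.153
finger_force: 45.0
```

Request:
arm_command --moves '[[-1,[0,0,-0.5],[0,0,0]],[-1,[0,0,-0.6],[0,0,0]],[-1,[0,0,-0.8],[0,0,0]],[-1,[0,0,-0.8],[0,0,0]],[-1,[0,0,-0.8],[0,0,0]],[-1,[0,0,-0.8],[0,0,0]],[-1,[0,0,-0.8],[0,0,0]],[-1,[0,0,-0.5],[0,0,0]]]'

```text
time_s: 11.35
ee_pos: [0.5496, -0.1258, 0.3803]
orientation: [0.001, 0.141, 0.99, 0.001]
force: [-0.2, 0.2, -4.0]
gripper_width: 0.155
finger_force: 45.0
```

```bash
python3 - <<'E'
from h import *
from cell import robot
s=robot.read_state();R=q2R(s['orientation']);print(s['time_s'],s['ee_pos'].round(4),s['force'].round(1),s['qpos'].round(2))
plan([((.565,.436,.37),tool(16.9,0),28)],s['ee_pos'],R)
E
```

```text
11.35 [ 0.5496 -0.1258  0.3803] [-0.2  0.2 -4. ] [-0.54  0.13  0.78  1.48 -0.09  1.57  1.53]
-- 28
0 [0.2, 0.78, 0.02] [0.0, 0.0, -0.007]
14 [-0.03, 0.8, 0.02] [0.0, 0.0, -0.007]
27 [-0.24, 0.77, 0.01] [0.0, 0.0, -0.007]
```

Request:
arm_command --moves '[[-1,[0.2,0.78,0.015],[0,0,-0.0065]],[-1,[0.18,0.78,0.015],[0,0,-0.0065]],[-1,[0.17,0.79,0.015],[0,0,-0.0065]],[-1,[0.15,0.79,0.015],[0,0,-0.0065]],[-1,[0.13,0.79,0.015],[0,0,-0.0065]],[-1,[0.12,0.79,0.015],[0,0,-0.0065]],[-1,[0.1,0.8,0.015],[0,0,-0.0065]],[-1,[0.09,0.8,0.015],[0,0,-0.0065]],[-1,[0.07,0.8,0.015],[0,0,-0.0065]],[-1,[0.05,0.8,0.015],[0,0,-0.0065]]]'

```text
time_s: 12.6
ee_pos: [0.556, 0.0765, 0.3751]
orientation: [0.0, 0.038, 0.999, 0.0]
force: [0.4, -0.3, -4.6]
gripper_width: 0.157
finger_force: 45.0
```

Request:
arm_command --moves '[[-1,[0.04,0.8,0.015],[0,0,-0.0065]],[-1,[0.02,0.8,0.015],[0,0,-0.0065]],[-1,[0,0.8,0.015],[0,0,-0.0065]],[-1,[-0.01,0.8,0.015],[0,0,-0.0065]],[-1,[-0.03,0.8,0.015],[0,0,-0.0065]],[-1,[-0.04,0.8,0.015],[0,0,-0.0065]],[-1,[-0.06,0.8,0.015],[0,0,-0.0065]],[-1,[-0.08,0.8,0.015],[0,0,-0.0065]],[-1,[-0.09,0.8,0.015],[0,0,-0.0065]],[-1,[-0.11,0.79,0.015],[0,0,-0.0065]]]'

```text
time_s: 13.85
ee_pos: [0.5621, 0.2767, 0.3715]
orientation: [0.0, -0.064, 0.998, 0.0]
force: [0.6, -0.0, -4.0]
gripper_width: 0.152
finger_force: 45.0
```

Request:
arm_command --moves '[[-1,[-0.13,0.79,0.015],[0,0,-0.0065]],[-1,[-0.14,0.79,0.015],[0,0,-0.0065]],[-1,[-0.16,0.79,0.015],[0,0,-0.0065]],[-1,[-0.18,0.78,0.015],[0,0,-0.0065]],[-1,[-0.19,0.78,0.015],[0,0,-0.0065]],[-1,[-0.21,0.78,0.015],[0,0,-0.0065]],[-1,[-0.22,0.77,0.015],[0,0,-0.0065]],[-1,[-0.24,0.77,0.015],[0,0,-0.0065]],[-1,[0,0,0],[0,0,0]],[-1,[0,0,0],[0,0,0]]]'

```text
time_s: 15.1
ee_pos: [0.5677, 0.4354, 0.3686]
orientation: [0.0, -0.144, 0.99, 0.0]
force: [0.2, 0.3, -4.3]
gripper_width: 0.161
finger_force: 45.0
```

```bash
python3 - <<'E'
from h import *
from cell import robot,capture
s=robot.read_state();R=q2R(s['orientation']);print(s['time_s'],s['ee_pos'].round(4),s['force'].round(1),s['wrist_torque'].round(2))
plan([((.565,.436,.21),tool(16.9,0),8)],s['ee_pos'],R)
p,_=capture('scene');q,d=capture('top')
a=cv2.resize(p[120:290,210:350],None,fx=3,fy=3,interpolation=cv2.INTER_CUBIC);b=cv2.resize(q[130:245,220:345],None,fx=3,fy=3,interpolation=cv2.INTER_CUBIC)
c=np.zeros((510,795,3),np.uint8);c[:,:420]=a;c[:345,420:795]=b
cv2.imwrite('pics/s5.png',c[:,:,::-1])
E
```

```text
15.1 [0.5677 0.4354 0.3686] [ 0.2  0.3 -4.3] [-0.    0.05  0.02]
-- 8
0 [0.01, 0.01, 0.79] [0.0, 0.0, -0.0]
4 [0.01, 0.01, 0.79] [0.0, 0.0, -0.0]
7 [0.01, 0.01, 0.79] [0.0, 0.0, -0.0]
```

View pics/s5.png

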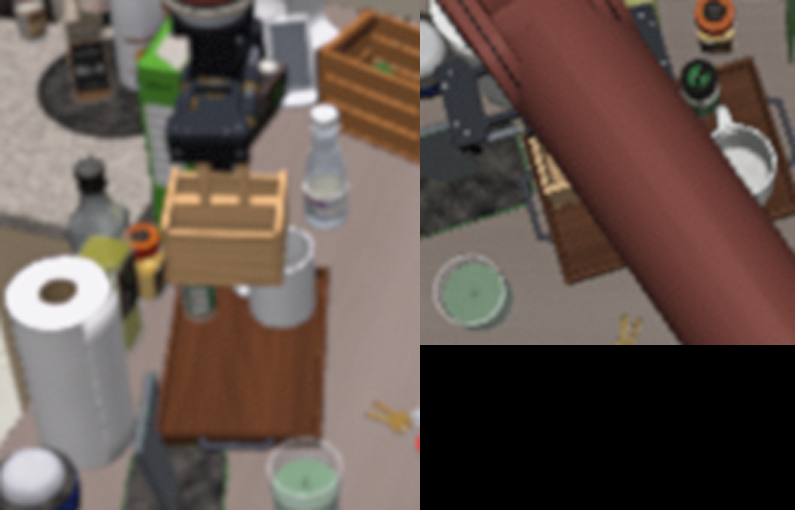

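The caddy hangs level above the free half, clear of the mug, towel roll and block. I'm lowering it.

Request:
arm_command --moves '[[-1,[0.02,0.01,0.7],[0,0,0]],[-1,[0.02,0.01,0.9],[0,0,0]],[-1,[0.01,0.01,0.9],[0,0,0]],[-1,[0.01,0.01,0.9],[0,0,0]],[-1,[0.01,0.01,0.9],[0,0,0]],[-1,[0.01,0.01,0.9],[0,0,0]],[-1,[0.01,0,0.9],[0,0,0]],[-1,[0,0,0.8],[0,0,0]],[-1,[0,0,0.5],[0,0,0]],[-1,[0,0,0],[0,0,0]]]'

```text
time_s: 16.45
ee_pos: [0.5646, 0.4365, 0.1829]
orientation: [-0.0, -0.144, 0.99, 0.0]
force: [0.2, -0.1, -3.8]
gripper_width: 0.154
finger_force: 45.0
```

```bash
python3 - <<'E'
from h import *
from cell import robot,capture
s=robot.read_state();R=q2R(s['orientation']);print(s['time_s'],s['ee_pos'].round(4),s['force'].round(1),s['wrist_torque'].round(2),np.degrees((tool(16.9,0).inv()*R).as_rotvec()).round(2))
plan([((.565,.436,.15),tool(16.9,0),8)],s['ee_pos'],R)
E
```

```text
16.45 [0.5646 0.4365 0.1829] [ 0.2 -0.1 -3.8] [ 0.02  0.06 -0.02] [-0.01  0.05  0.3 ]
-- 8
0 [-0.0, -0.0, 0.16] [0.0, -0.0, -0.0]
4 [-0.0, -0.0, 0.16] [0.0, -0.0, -0.0]
7 [-0.0, -0.0, 0.16] [0.0, -0.0, -0.0]
```

Request:
arm_command --moves '[[-1,[0,0,0.3],[0,0,0]],[-1,[0,0,0.3],[0,0,0]],[-1,[0,0,0.25],[0,0,0]],[-1,[0,0,0.15],[0,0,0]],[-1,[0,0,0.08],[0,0,0]],[-1,[0,0,0.04],[0,0,0]],[-1,[0,0,0],[0,0,0]]]'

```text
time_s: 17.32
ee_pos: [0.565, 0.4369, 0.1559]
orientation: [0.0, -0.144, 0.99, 0.001]
force: [-1.1, -0.3, -4.0]
gripper_width: 0.159
finger_force: 45.0
```

Request:
arm_command --moves '[[-1,[0,0,0.04],[0,0,0]],[-1,[0,0,0.04],[0,0,0]],[-1,[0,0,0.04],[0,0,0]],[-1,[0,0,0],[0,0,0]]]'

```text
time_s: 17.82
ee_pos: [0.5648, 0.4369, 0.1526]
orientation: [0.0, -0.144, 0.99, 0.0]
force: [0.5, 0.0, -3.5]
gripper_width: 0.157
finger_force: 45.0
```

Request:
arm_command --moves '[[-1,[0,0,0.04],[0,0,0]],[-1,[0,0,0.04],[0,0,0]],[-1,[0,0,0],[0,0,0]]]'

```text
time_s: 18.2
ee_pos: [0.565, 0.4369, 0.1507]
orientation: [0.0, -0.144, 0.99, 0.0]
force: [0.7, -0.4, -3.1]
gripper_width: 0.158
finger_force: 45.0
```

Request:
arm_command --moves '[[-1,[0,0,0.04],[0,0,0]],[-1,[0,0,0.02],[0,0,0]],[-1,[0,0,0],[0,0,0]]]'

```text
time_s: 18.58
ee_pos: [0.5657, 0.4369, 0.1503]
orientation: [0.001, -0.144, 0.99, 0.001]
force: [1.8, -1.1, 4.9]
gripper_width: 0.157
finger_force: 45.0
```

Request:
arm_command --moves '[[-1,[0,0,-0.02],[0,0,0]],[-1,[0,0,0],[0,0,0]]]' --grip_force 5

```text
time_s: 18.82
ee_pos: [0.5656, 0.4368, 0.1503]
orientation: [0.001, -0.144, 0.99, 0.001]
force: [3.5, -0.4, 4.5]
gripper_width: 0.164
finger_force: 5.0
```

Request:
arm_command --moves '[[-0.4,[0,0,0],[0,0,0]],[0,[0,0,0],[0,0,0]],[0.1,[0,0,0],[0,0,0]],[0.1,[0,0,0],[0,0,0]],[0.1,[0,0,0],[0,0,0]],[0.1,[0,0,0],[0,0,0]]]'

```text
time_s: 19.58
ee_pos: [0.5649, 0.4369, 0.1498]
orientation: [0.0, -0.144, 0.99, 0.0]
force: [-0.1, 0.4, -0.1]
gripper_width: 0.548
finger_force: 0.0
```

```bash
python3 - <<'E'
from cell import robot
s=robot.read_state();print(s['time_s'],s['ee_pos'],s['force'].round(1),s['gripper_width'],s['finger_force'])
E
```

```text
19.575 [0.56486997 0.43692055 0.14977082] [-0.1  0.4 -0.1] 0.5482014196975948 0.0
```

Released with no residual force. I'm retreating straight up, then away to the robot side for a clear look.

Request:
arm_command --moves '[[0.1,[0,0,-0.2],[0,0,0]],[0.1,[0,0,-0.5],[0,0,0]],[0.1,[0,0,-0.8],[0,0,0]],[0.1,[0,0,-0.9],[0,0,0]],[0.1,[0,0,-0.9],[0,0,0]],[0.1,[0,0,-0.9],[0,0,0]],[0.1,[0,0,-0.9],[0,0,0]],[0.1,[0,0,-0.9],[0,0,0]],[0.1,[0,0,-0.5],[0,0,0]]]'

```text
time_s: 20.7
ee_pos: [0.5653, 0.4368, 0.3152]
orientation: [0.001, -0.144, 0.99, 0.001]
force: [0.1, -1.3, -0.6]
gripper_width: 0.55
finger_force: 0.0
```

Request:
arm_command --moves '[[0.1,[0.5,0.8,0],[0,0,0]],[0.1,[0.5,0.8,0],[0,0,0]],[0.1,[0.5,0.8,0],[0,0,0]],[0.1,[0.5,0.8,0],[0,0,0]],[0.1,[0.6,0.8,0],[0,0,0]],[0.1,[0.6,0.8,0],[0,0,0]],[0.1,[0.6,0.8,0],[0,0,0]],[0.1,[0.6,0.8,0],[0,0,0]],[0.1,[0.6,0.8,0],[0,0,0]],[0.1,[0.3,0.3,0],[0,0,0]]]'

```text
time_s: 21.95
ee_pos: [0.3817, 0.5802, 0.3119]
orientation: [-0.0, -0.146, 0.989, 0.0]
force: [-0.4, 0.6, -0.3]
gripper_width: 0.549
finger_force: 0.0
```

```bash
python3 - <<'E'
from h import *
from cell import robot,capture
s=robot.read_state();print(s['time_s'],s['ee_pos'].round(4),s['force'].round(1),np.abs(s['qvel']).max())
p,_=capture('scene');q,d=capture('top')
a=cv2.resize(p[110:290,210:400],None,fx=2,fy=2,interpolation=cv2.INTER_CUBIC);b=cv2.resize(q[130:245,220:495],None,fx=2.9,fy=2.9,interpolation=cv2.INTER_CUBIC)[:, :797]
c=np.zeros((b.shape[0]+270,800,3),np.uint8);c[:b.shape[0],:b.shape[1]]=b
a=a[:,:];a=cv2.resize(a,(285,270));c[b.shape[0]:,:285]=a[:600-b.shape[0]+0] if False else a
cv2.imwrite('pics/s6.png',cv2.resize(c[:600],(800,min(600,c.shape[0])))[:,:,::-1])
W=cloud('top',d);z=np.nan_to_num(W[...,2],nan=-1)
roi=np.zeros(z.shape,bool);roi[153:225,425:490]=1
def fit(m,h):
    n,l,st,_=cv2.connectedComponentsWithStats(m.astype(np.uint8)); i=1+np.argmax(st[1:,4]); v,u=np.nonzero(l==i)
    return cv2.minAreaRect(np.array([ray('top',x,y,h)[:2] for x,y in zip(u,v)],np.float32)*1000)
print('crate',fit(roi&(z>.121)&(z<.141),.13))
roi[:]=0;roi[150:225,245:312]=1
print('caddy rim',fit(roi&(z>.075)&(z<.1),.088)); k=W[roi&(z>.14)];print('bar',np.nanmedian(k,0),len(k))
E
```

```text
21.95 [0.3817 0.5802 0.3119] [-0.4  0.6 -0.3] 0.11515154971490667
crate ((549.93017578125, -125.75816345214844), (131.0975341796875, 192.31973266601562), 73.91300964355469)
caddy rim ((566.2296752929688, 434.7641296386719), (122.94338989257812, 95.42784118652344), 16.48761558532715)
bar [0.57942976 0.44282724 0.15829623] 143
```

View pics/s6.png

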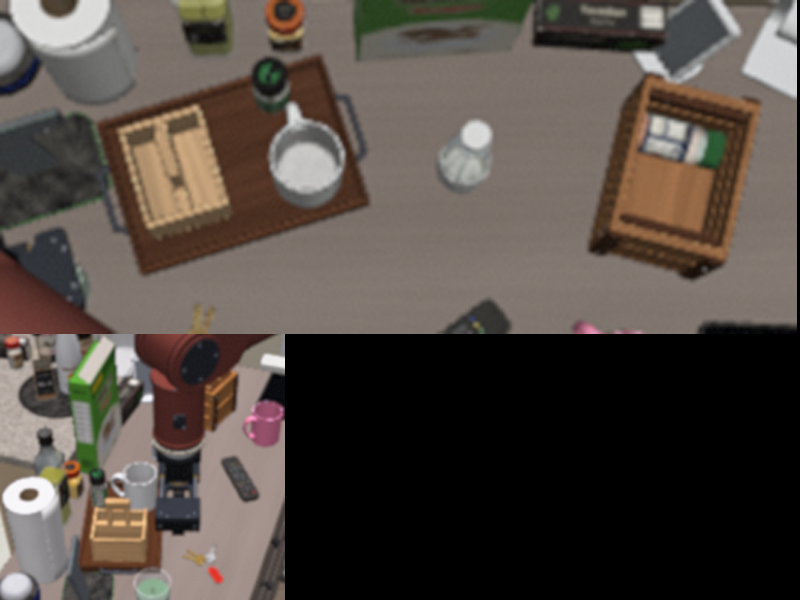

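The caddy stands upright in the tray's free half at crop (173,170), centred at (0.566, 0.435). The jar is still in the crate at crop (680,140), the crate's position is unchanged, and nothing else has moved. I'm handing in.

```bash
python3 -c "
from cell import ticket
print(ticket.sign_off())"
```

```text
the job is handed in; nothing more can be done
None
```

The caddy is upright on the tray floor in the free half beside the mug and released, the jar is still in the crate, the crate measured within 1 mm of where it started, and the job was handed in at about 22 s; while levelling, the caddy briefly touched the crate with about 3.5 N.

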